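# Set the forceps in the angled rest, tips up

### The arm

A 6-joint arm with a two-finger parallel gripper is mounted at the origin on a cart in front of the work surface, level with it; the furniture and walls round the work are solid. World frame = base frame: x ahead of the robot, y to its left, z up, the work surface at z = 0. Lengths are in m, angles in degrees, forces in N, time in s.
With the tool pointing down it reaches from about 0.275 to 0.75 m from the base axis. Payload 10.2 kg.
Tool frame: the origin (TCP) lies at the very end of the fingers, on their centre line; the grasp point (between the pads) lies 19 mm behind it; x points along the fingers, z is the direction in which the jaws open and shut, and the axes are right-handed (so a half turn about x gives the same grasp; the last joint's range is limited). The gripper opens to 85 mm and grips with 20 to 120 N. Pads are 22 mm wide; open, the fingers measure 114 mm over their backs; the gripper's body (76 mm by 85 mm) begins 54 mm behind the grasp point. The pads swing forward as they close: fully open they stand 13 mm farther back than shut.
Start: joints at [-12.8, 17.928, 85.812, -0, 76.261, -12.8], TCP at [0.525, -0, 0.231] pointing down, gripper open.
Joint ranges: [-168.41, 168.41], [-55.51, 124.54], [10.69, 146.95], [-70.63, 250.63], [1, 178], [-165.06, 165.06]. Speed limits (degrees/s): [136.94, 136.94, 172.46, 180, 180, 180].

### API

Orientations are given as a 3x3 rotation matrix whose columns are the frame's x, y, z axes.
In Python, from plant import ctrl gives the robot as it stands.
- The arm moves only by the shell command python3 -m handwheel 'ROWS' [OPENING] [FORCE]. ROWS is JSON, a list of rows, each a list of 2 entries, a list of its own where there are three numbers: the shift along the tool's x, y, z in cm, then the turn, a rotation vector about the tool's x, y, z in rad. In form: [[[dx, dy, dz], [rx, ry, rz]], ...]. A call has 1 to 8 rows; each row shifts and turns the commanded pose from where the row before left it, along the tool's axes as they then stand; what a row does not reach is not made up. A row lasts 1/12 s, in which the tool goes at most 41.7 mm and 7.16 degrees, less where a joint would pass 70% of its speed; a pose out of reach is approached as far as the arm can. A call is refused whole if a number of a shift passes 4.17 or a number of a turn 0.125, either way. A call with a gripper value outside its range is refused whole. OPENING is the opening in per cent of the stroke, from 0 (shut) to 100 (fully open), set as the call begins (- or left out, the last holds). The fingers move at their own pace and stop on an object; FORCE is the grip in N (left out, the last holds). Time passes only in rows, so rows that do not move let the fingers close. It gives the time, the measured TCP pose, the force and the opening at its end, in the units of the state.
- ctrl.read_state(): the state, without advancing time (a new reading comes with each control period).
- ctrl.camera(name): name is "scene" or "side" or "wrist"; returns the picture (400x640x3 uint8, blue, green, red); there is no depth.
- ctrl.get_calibration(name): a dict with "K" (3x3 intrinsics, pixels), "T" (4x4, takes a point from camera to world coordinates); the wrist camera has in their place "tool_from_camera" (4x4, takes a point from camera to tool coordinates, whose origin is the TCP and whose axes are the tool frame's). Camera axes: x right, y up, looking along -z (the intrinsics and any distortion apply to the point x, -y, -z); pixel columns grow to the right and rows downward; lengths in m; the calibration is good to about 2 mm. A picture is of the moment at which its call begins: read the wrist's pose just before it. get_calibration takes no time and is no camera call.
- ctrl.hand_in(): hands the job in, once; it reports no verdict.
The state is a dict: "clock": time; "qpos": joint angles; "joint_vel": joint speeds; "joint_torque": joint torques, N m; "eef_pos": TCP position; "ee_rot": TCP orientation; "contact_force": force on the tool from outside, world axes, zero at the start; "moment": the same for the moment, N m; "gripper_width": finger opening in m.
Only numpy, scipy, OpenCV 4.12 (cv2) and the standard library are available. Lean on these libraries where they do the work, as an engineer would, in place of code of your own. Each camera call takes 0.05 s, during which the arm holds its last target. There are 200 camera calls.

### The job

Pick the steel forceps out from among the marker pen and the pencil lying on the drying cabinet and set them in the grey sloping rest, so that they can be taken up again at a slant: lying flat along both saddles, blunt joined end down at the stop, fine tips pointing up the slope. Leave the forceps there, and leave the pen and the pencil where they lie.

Things in the scene. Friction and masses are not known exactly. Their poses are not given: they have to be found in the camera images.
- forceps: Fine steel forceps, 16 mm wide, 126 mm long, 9 mm thick, lying flat; about 20 g. Origin: centre of the underside, at mid-length. Own y axis runs along the length: fine tips at -y, joined end at +y; z is up out of the flat side. To be gripped across the 16 mm width near mid-length.
- rest_bed (a point): Grey rest fixed on an aluminium plate: home point of the forceps' origin, 70 mm up. x: up the 30 degree slope, y: across, z: out of the bed. Two U saddles with floor at z = 0, x = -65 to -39 and 32 to 52 mm, open for fingers between, at least 40 mm deep. Channels 26 mm wide, walls 12 mm high, then flared to 45 mm at z = 25. Stop at x = -65, 24 mm high. Tips end beyond the upper saddle.
- marker: Bystander: marker pen, 137 mm long, 11 mm wide, 12 mm thick, black and white, lying flat. Origin: centre of the underside; y along the length.
- pencil: Bystander: hexagonal pencil, 159 mm long, 7 mm thick, lying flat. Origin: centre of the underside; y along the length.

How it is judged:
By the outcome, as a careful person would: the job done as asked, in the order asked, and still so for the second after the job is handed in, with the robot touching nothing.
It also fails if it takes over 35 s, if anything falls off the work surface, if the arm or the gripper's body presses on something with over 40 N, if the wrist force passes 120 N, or if a joint passes its speed limit or range.

## Working session

There is one attempt and no reset: what is moved stays moved. The work goes in short steps, Python scripts to look and compute and a shell command to move; the robot and the scene stay as the last step left them, time stands still between calls to the robot, and variables do not carry over. Pictures are saved under pics/ and viewed, on a budget of 10 in all, crops included, one or two more only if the job needs it, and the job is handed in when it is done.

```bash
ls; mkdir -p pics; python3 - <<'E'
from plant import ctrl
import cv2,numpy as np
np.set_printoptions(precision=4,suppress=True)
ims=[]
for n in("scene","side","wrist"):
    c=ctrl.get_calibration(n); print(n,c)
    im=ctrl.camera(n); cv2.imwrite(f"pics/{n}0.png",im); 
print(ctrl.read_state())
E
```

```text
pics
scene {'K': array([[428.3285,   0.    , 319.8112],
       [  0.    , 428.3285, 201.8749],
       [  0.    ,   0.    ,   1.    ]]), 'T': array([[ 0.4759,  0.3891, -0.7887, -0.137 ],
       [-0.8792,  0.1866, -0.4385, -0.4799],
       [-0.0235,  0.9021,  0.4309,  0.4368],
       [ 0.    ,  0.    ,  0.    ,  1.    ]])}
side {'K': array([[442.0933,   0.    , 317.5018],
       [  0.    , 442.0933, 199.5384],
       [  0.    ,   0.    ,   1.    ]]), 'T': array([[-0.8244,  0.3134, -0.4713,  0.1515],
       [-0.5655, -0.4215,  0.7089,  0.5152],
       [ 0.0235,  0.8509,  0.5247,  0.5109],
       [ 0.    ,  0.    ,  0.    ,  1.    ]])}
wrist {'K': array([[291.4233,   0.    , 319.9669],
       [  0.    , 291.4233, 202.5534],
       [  0.    ,   0.    ,   1.    ]]), 'tool_from_camera': array([[ 0.0002,  0.3106, -0.9505, -0.1416],
       [-0.0007,  0.9505,  0.3106,  0.0792],
       [ 1.    ,  0.0007,  0.0004, -0.0005],
       [ 0.    ,  0.    ,  0.    ,  1.    ]])}
{'clock': 0.15, 'qpos': array([-12.8017,  17.9494,  85.842 ,  -0.0004,  76.2609, -12.7999]), 'joint_vel': array([ 0.0576, -0.1638, -0.2053, -0.0298,  0.0605, -0.0373]), 'joint_torque': array([  0.0018, -41.2369, -25.9797,  -0.0002,   0.0032,  -0.    ]), 'eef_pos': array([0.5248, 0.    , 0.2309]), 'ee_rot': array([[-0.0009,  0.    ,  1.    ],
       [ 0.0002,  1.    , -0.    ],
       [-1.    ,  0.0002, -0.0009]]), 'contact_force': array([-0.3302, -0.2058, -0.2408]), 'moment': array([-0.0176,  0.0166,  0.0154]), 'gripper_width': 0.08534951697627398}
```

View pics/scene0.png

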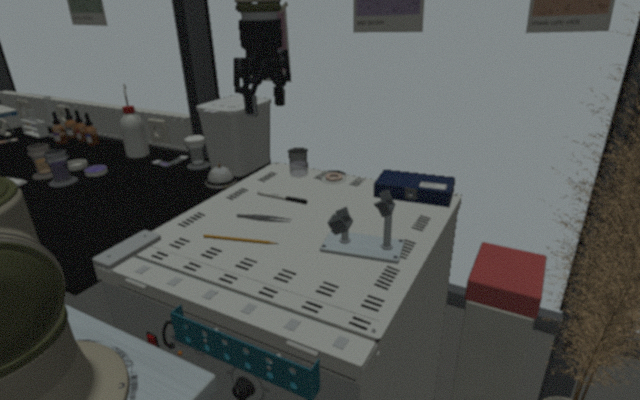

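View pics/side0.png

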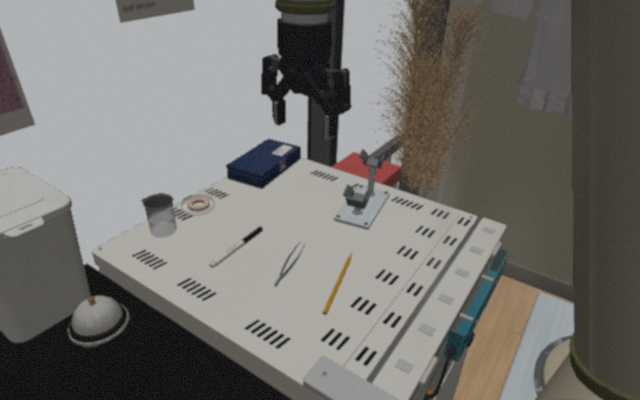

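View pics/wrist0.png

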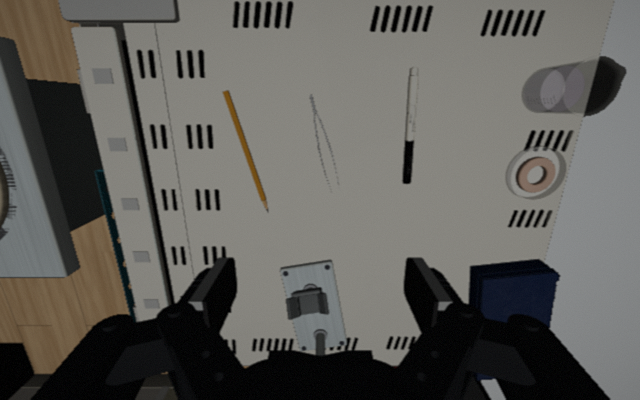

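```bash
cat > h.py <<'E'
import numpy as np,cv2
from plant import ctrl
np.set_printoptions(precision=4,suppress=True)
def cam(n,s=None):
    c=ctrl.get_calibration(n)
    if n!="wrist": return c["K"],c["T"]
    s=s or ctrl.read_state(); T=np.eye(4);T[:3,:3]=s["ee_rot"];T[:3,3]=s["eef_pos"]
    return c["K"],T@c["tool_from_camera"]
def ray(C,u,v):
    K,T=C; d=np.array([(u-K[0,2])/K[0,0],-(v-K[1,2])/K[1,1],-1]); d=T[:3,:3]@d
    return T[:3,3],d/np.linalg.norm(d)
def plane(C,u,v,z):
    o,d=ray(C,u,v); return o+d*(z-o[2])/d[2]
def tri(*obs):
    A=np.zeros((3,3));b=np.zeros(3);P=[]
    for C,u,v in obs:
        o,d=ray(C,u,v);M=np.eye(3)-np.outer(d,d);A+=M;b+=M@o;P.append((o,M))
    p=np.linalg.solve(A,b); return p,[float(np.linalg.norm(M@(p-o))) for o,M in P]
def proj(C,p):
    K,T=C; q=T[:3,:3].T@(np.asarray(p)-T[:3,3]); return np.array([K[0,2]+K[0,0]*q[0]/-q[2],K[1,2]-K[1,1]*q[1]/-q[2]])
E
python3 - <<'E'
from h import *
s,d,w=[cv2.imread(f"pics/{n}0.png") for n in("scene","side","wrist")]
def crop(im,x,y,w,h,k):
    o=cv2.resize(im[y:y+h,x:x+w],None,fx=k,fy=k,interpolation=cv2.INTER_CUBIC)
    for i in range(0,w,10): cv2.line(o,(i*k,0),(i*k,6 if i%50 else 14),(0,0,255),1)
    for i in range(0,h,10): cv2.line(o,(0,i*k),(6 if i%50 else 14,i*k),(0,0,255),1)
    return o
a=crop(s,315,180,100,75,4);b=crop(d,325,130,100,75,4)
c=crop(w,265,250,100,75,4);e=crop(w,280,85,100,75*1+0,4) 
e2=crop(w,280,85,80,120,0+2) if 0 else e
e=crop(w,290,88,66,110,3) ; e=cv2.copyMakeBorder(e[:300],0,0,0,400-198,0)
f=crop(d,268,235,50,55,4); e[:220,200:400]=f
cv2.imwrite("pics/c1.png",np.vstack([np.hstack([a,b]),np.hstack([c,e])]))
C=cam("wrist")
for u,v in[(312,95),(331,190),(338,190),(302,303),(283,267),(331,261)]:print(u,v,plane(C,u,v,0.005))
D=cam("side")
for u,v in[(278,284),(303,243)]:print(u,v,plane(D,u,v,0.005))
E
```

```text
312 95 [0.5147 0.0932 0.005 ]
331 190 [ 0.5384 -0.0235  0.005 ]
338 190 [ 0.5476 -0.0235  0.005 ]
302 303 [ 0.497  -0.1987  0.005 ]
283 267 [ 0.471  -0.1377  0.005 ]
331 261 [ 0.5396 -0.1281  0.005 ]
278 284 [0.5075 0.0912 0.005 ]
303 243 [ 0.5398 -0.0237  0.005 ]
```

View pics/c1.png

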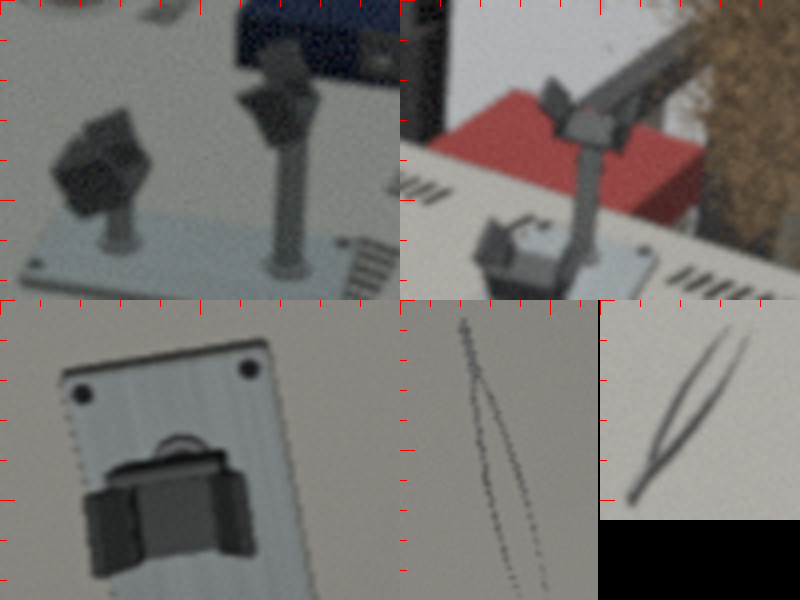

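```bash
python3 -m handwheel '[[[-0.8,-3.5,0],[0,0,0]],[[-0.8,-3.5,0],[0,0,0]],[[-0.8,-3.5,0],[0,0,0]],[[-0.8,-3.5,0],[0,0,0]],[[0,0,0],[0,0,0]],[[0,0,0],[0,0,0]]]' 45
python3 - <<'E'
from h import *
s=ctrl.read_state(); im=ctrl.camera("wrist"); cv2.imwrite("pics/w1.png",im)
import pickle; pickle.dump(s,open("s1.pkl","wb")); print(s["eef_pos"],s["ee_rot"],s["qpos"])
C=cam("wrist",s); 
for p in[(.505,-.137,0),(.5,-.25,.1)]: print(proj(C,p))
o=cv2.resize(im[50:350,180:480],None,fx=2,fy=2,interpolation=cv2.INTER_CUBIC)
for i in range(0,300,10):
    k=14 if i%50==0 else 6; cv2.line(o,(i*2,0),(i*2,k),(0,0,255),1);cv2.line(o,(0,i*2),(k,i*2),(0,0,255),1)
cv2.imwrite("pics/w1c.png",o)
E
```

```text
clock: 0.65
eef_pos: [0.5248, -0.1414, 0.2631]
ee_rot: [[-0.0, 0.003, 1.0], [0.0, 1.0, -0.003], [-1.0, 0.0, -0.0]]
contact_force: [0.0, -0.2, -1.2]
gripper_width: 0.0384
[ 0.5248 -0.1414  0.2631] [[-0.0002  0.0027  1.    ]
 [ 0.0002  1.     -0.0027]
 [-1.      0.0002 -0.0002]] [-27.4349  19.1157  79.4252   0.0061  81.4734 -27.2814]
[306.2438 163.6663]
[299.9878 272.928 ]
```

View pics/w1c.png

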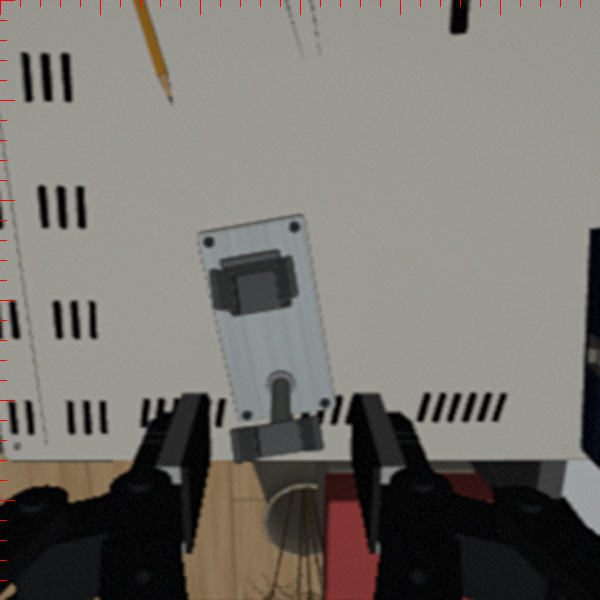

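The plate's screws are at about (284,171), (327,163), (303,257) and (342,251). The lower saddle is around (307,192) with its stop facing +y, and the upper saddle is around (319,270). I'll fit the rest pose (x, y, yaw) to those corners.

```bash
python3 - <<'E'
from h import *
import pickle
from scipy.optimize import least_squares
s=pickle.load(open("s1.pkl","rb")); C1=cam("wrist",s)
s0=dict(eef_pos=np.array([.5248,0,.2309]),ee_rot=np.array([[-.0009,0,1],[.0002,1,0],[-1,.0002,-.0009]]));C0=cam("wrist",s0)
f=lambda x,y:(180+x/2,50+y/2); g=lambda x,y:(265+x/4,250+(y-300)/4)
obs=[(C1,f(292,257),(-65,22.5,25)),(C1,f(297,297),(-39,22.5,25)),(C1,f(210,268),(-65,-22.5,25)),(C1,f(215,309),(-39,-22.5,25)),
(C1,f(231,431),(32,-22.5,25)),(C1,f(320,416),(32,22.5,25)),(C1,f(235,462),(52,-22.5,25)),(C1,f(323,450),(52,22.5,25)),
(C0,g(85,495),(-65,-22.5,25)),(C0,g(93,577),(-39,-22.5,25)),(C0,g(240,472),(-65,22.5,25)),(C0,g(257,556),(-39,22.5,25))]
def R(a):
    t=np.radians(30);h=np.array([np.cos(a),np.sin(a),0]);zz=np.array([0,0,1])
    x=np.cos(t)*h+np.sin(t)*zz; z=-np.sin(t)*h+np.cos(t)*zz; return np.c_[x,np.cross(z,x),z]
def res(p,z=.07): return np.concatenate([proj(C,np.r_[p[0],p[1],p[2] if len(p)>3 else z]+R(p[-1])@np.array(m)/1e3)-q for C,q,m in obs])
r=least_squares(res,[.5,-.2,-1.4],loss="soft_l1");print(r.x,np.degrees(r.x[-1]));print(res(r.x).reshape(-1,2).round(1).tolist())
r2=least_squares(res,[.5,-.2,.07,-1.4],loss="soft_l1");print(r2.x,np.degrees(r2.x[-1]));print(res(r2.x).reshape(-1,2).round(1).tolist())
for n in("scene","side"):
  print(n,[proj(cam(n),np.r_[r.x[0],r.x[1],.07]+R(r.x[2])@np.array(m)/1e3).round(1).tolist() for m in[(-65,22.5,25),(-65,-22.5,25),(-39,-22.5,25),(32,22.5,25),(32,-22.5,25),(52,-22.5,25)]])
q=[plane(C1,*f(*p),.004)[:2] for p in[(208,242),(294,227),(247,414),(324,403)]]
print(q,np.degrees(np.arctan2(*(q[2]-q[0])[::-1])),np.degrees(np.arctan2(*(q[3]-q[1])[::-1])),np.mean(q,0))
E
```

```text
[ 0.5177 -0.2147 -1.4033] -80.40562466344305
[[-2.5, -0.9], [-1.8, -0.3], [2.1, -0.3], [2.3, -0.2], [2.0, -1.5], [-3.8, 0.0], [2.3, 0.7], [-2.5, 0.9], [2.3, -0.5], [2.8, 0.6], [-1.4, 0.2], [-2.6, 0.8]]
[ 0.5178 -0.2145  0.0705 -1.403 ] -80.38612009702202
[[-2.5, -1.0], [-1.8, -0.4], [2.1, -0.4], [2.3, -0.3], [2.0, -1.5], [-3.8, 0.1], [2.3, 0.8], [-2.5, 0.9], [2.2, -0.4], [2.8, 0.7], [-1.4, 0.3], [-2.6, 0.9]]
scene [[334.9, 211.6], [327.9, 222.1], [339.4, 217.4], [378.3, 193.8], [373.0, 204.1], [383.1, 200.1]]
side [[343.1, 193.9], [364.4, 199.3], [368.7, 188.4], [359.4, 155.5], [380.1, 160.0], [383.2, 152.3]]
[array([ 0.4739, -0.1465]), array([ 0.534 , -0.1361]), array([ 0.4984, -0.2812]), array([ 0.5575, -0.2719])] -79.72279054598484 -80.18052671427463 [ 0.5159 -0.2089]
```

```bash
python3 -m handwheel '[[[2.0,2.95,0],[0,0,0]],[[2.0,2.95,0],[0,0,0]],[[2.0,2.95,0],[0,0,0]],[[2.0,2.95,0],[0,0,0]],[[2.0,2.95,0],[0,0,0]],[[2.0,2.95,0],[0,0,0]],[[0,0,0],[-0.118,0,0]],[[0,0,0],[-0.118,0,0]]]' 45
python3 -m handwheel '[[[0,0,0],[0,0,0]],[[0,0,0],[0,0,0]]]'
python3 - <<'E'
from h import *
s=ctrl.read_state(); im=ctrl.camera("wrist"); cv2.imwrite("pics/w2.png",im)
import pickle; pickle.dump(s,open("s2.pkl","wb")); print(s["eef_pos"],s["ee_rot"],s["qpos"])
o=cv2.resize(im[50:350,180:480],None,fx=2,fy=2,interpolation=cv2.INTER_CUBIC)
for i in range(0,300,10):
    k=14 if i%50==0 else 6; cv2.line(o,(i*2,0),(i*2,k),(0,0,255),1);cv2.line(o,(0,i*2),(k,i*2),(0,0,255),1)
cv2.imwrite("pics/w2c.png",o)
E
```

```text
clock: 1.37
eef_pos: [0.5237, 0.04, 0.1419]
ee_rot: [[-0.003, -0.243, 0.97], [0.001, 0.97, 0.243], [-1.0, 0.001, -0.003]]
contact_force: [-0.1, -1.0, 1.0]
gripper_width: 0.0385
clock: 1.53
eef_pos: [0.5247, 0.0379, 0.1432]
ee_rot: [[-0.0, -0.232, 0.973], [0.0, 0.973, 0.232], [-1.0, 0.0, -0.0]]
contact_force: [0.1, 0.7, 0.1]
gripper_width: 0.0379
[0.5247 0.0379 0.1432] [[-0.0003 -0.2318  0.9728]
 [ 0.0001  0.9728  0.2318]
 [-1.      0.0002 -0.0003]] [ -8.64    22.991   92.5933   0.0061  64.4354 -22.0441]
```

View pics/w2c.png

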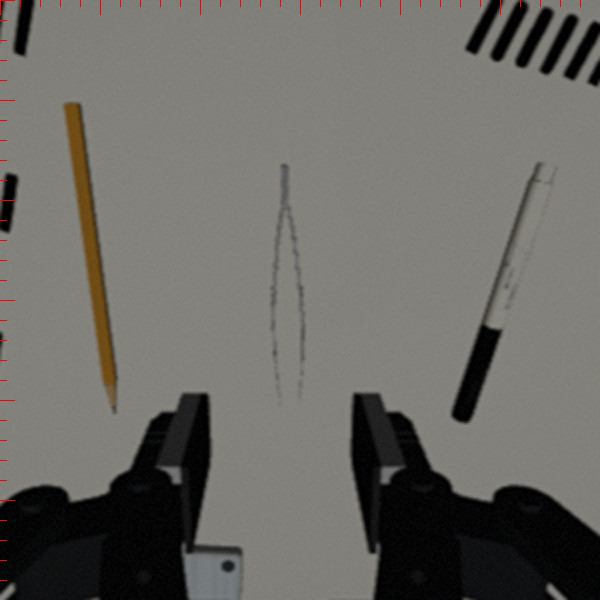

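Forceps are close to vertical in the crop: joined end at (284,164), tips at (280,404) and (301,402), widest part spanning 272–304 at row 310.

```bash
python3 - <<'E'
from h import *
import pickle
s=pickle.load(open("s2.pkl","rb"));C=cam("wrist",s);f=lambda x,y:(180+x/2,50+y/2)
P={k:plane(C,*f(*k),.006) for k in[(284.5,164),(280,404),(301,402),(272,310),(304,310)]}
for k,p in P.items(): print(k,p)
v=list(P.values());j=v[0];t=(v[1]+v[2])/2;m=(j+t)/2;a=t-j
print("mid",m,"len",np.linalg.norm(a),"yaw",np.degrees(np.arctan2(a[1],a[0])),"w",np.linalg.norm(v[3]-v[4]))
e=s["ee_rot"].T@(m-s["eef_pos"]);print("tool move cm",e*100,"yaw err of tool -y",np.degrees(np.arctan2(-s["ee_rot"][1,1],-s["ee_rot"][0,1])))
# fingertip check
E
```

```text
(284.5, 164) [0.5128 0.0942 0.006 ]
(280, 404) [ 0.5395 -0.0275  0.006 ]
(301, 402) [ 0.5501 -0.0238  0.006 ]
(272, 310) [0.5234 0.0229 0.006 ]
(304, 310) [0.5391 0.0267 0.006 ]
mid [0.5288 0.0343 0.006 ] len 0.12410126585957341 yaw -75.02801516495103 w 0.01614723067402109
tool move cm [13.7202 -0.453   0.3196] yaw err of tool -y -76.5984721374905
```

```bash
python3 -m handwheel '[[[0,-0.6,0.32],[-0.027,0,0]],[[3.3,0,0],[0,0,0]],[[3.3,0,0],[0,0,0]],[[3.0,0,0],[0,0,0]],[[2.4,0,0],[0,0,0]],[[1.2,0,0],[0,0,0]],[[0.4,0,0],[0,0,0]],[[0,0,0],[0,0,0]]]' 45
python3 -m handwheel '[[[0.2,0,0],[0,0,0]],[[0.2,0,0],[0,0,0]],[[0,0,0],[0,0,0]],[[0,0,0],[0,0,0]]]'
python3 - <<'E'
from h import *
s=ctrl.read_state(); im=ctrl.camera("wrist")
print(s["eef_pos"],s["contact_force"],s["ee_rot"])
cv2.imwrite("pics/w3.png",cv2.resize(im[80:400,180:460],None,fx=1.8,fy=1.8,interpolation=cv2.INTER_CUBIC))
E
```

```text
clock: 2.25
eef_pos: [0.5292, 0.0319, 0.0068]
ee_rot: [[-0.001, -0.258, 0.966], [0.0, 0.966, 0.258], [-1.0, 0.001, -0.001]]
contact_force: [-0.3, 1.0, 0.8]
gripper_width: 0.0383
clock: 2.58
eef_pos: [0.5298, 0.0319, 0.0039]
ee_rot: [[0.001, -0.26, 0.966], [-0.0, 0.966, 0.26], [-1.0, -0.0, 0.001]]
contact_force: [-0.1, -0.2, -0.0]
gripper_width: 0.0385
[0.5298 0.0319 0.0039] [-0.0953 -0.1749 -0.0408] [[ 0.001  -0.2597  0.9657]
 [-0.0001  0.9657  0.2597]
 [-1.     -0.0004  0.0009]]
```

View pics/w3.png

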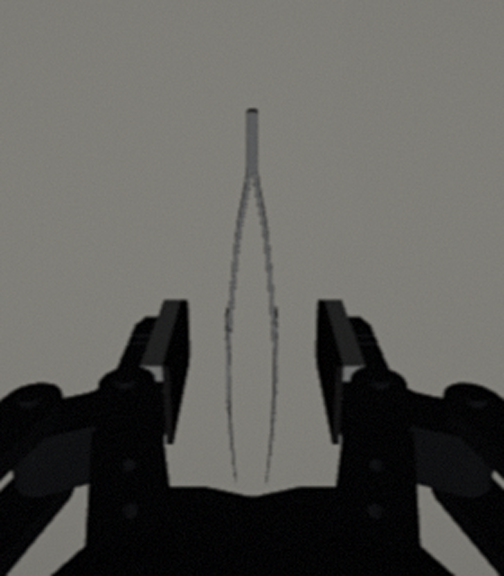

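The forceps are centred between the pads, straight, with the pads near mid-length. Next I'll lower slightly and close.

```bash
python3 -m handwheel '[[[0.25,0,0],[0,0,0]],[[0,0,0],[0,0,0]],[[0,0,0],[0,0,0]]]' 
python3 -m handwheel '[[[0,0,0],[0,0,0]],[[0,0,0],[0,0,0]],[[0,0,0],[0,0,0]],[[0,0,0],[0,0,0]],[[0,0,0],[0,0,0]],[[0,0,0],[0,0,0]],[[0,0,0],[0,0,0]]]' 0 30
python3 -m handwheel '[[[-0.4,0,0],[0,0,0]],[[-1.5,0,0],[0,0,0]],[[-3,0,0],[0,0,0]],[[-3,0,0],[0,0,0]],[[0,0,0],[0,0,0]],[[0,0,0],[0,0,0]]]' 
python3 - <<'E'
from h import *
s=ctrl.read_state(); im=ctrl.camera("wrist");im2=ctrl.camera("side")
print(s["eef_pos"],s["qpos"])
a=cv2.resize(im[60:400,200:440],None,fx=1.7,fy=1.7,interpolation=cv2.INTER_CUBIC)
b=cv2.resize(im2[120:320,220:400],(390,433)); a=cv2.resize(a,(408,578)); b=cv2.copyMakeBorder(b,0,578-433,0,0,0)
cv2.imwrite("pics/w4.png",np.hstack([a,b]))
E
```

```text
clock: 2.88
eef_pos: [0.5294, 0.0319, 0.0007]
ee_rot: [[-0.0, -0.26, 0.966], [0.0, 0.966, 0.26], [-1.0, 0.0, -0.0]]
contact_force: [0.1, 0.0, 0.7]
gripper_width: 0.0386
clock: 3.47
eef_pos: [0.5297, 0.0319, 0.001]
ee_rot: [[0.0, -0.26, 0.966], [-0.0, 0.966, 0.26], [-1.0, -0.0, 0.0]]
contact_force: [-0.8, 0.5, 2.8]
gripper_width: 0.015
clock: 3.97
eef_pos: [0.5301, 0.0318, 0.0811]
ee_rot: [[0.003, -0.26, 0.966], [-0.0, 0.966, 0.26], [-1.0, -0.001, 0.003]]
contact_force: [-0.7, -0.2, -0.9]
gripper_width: 0.0149
[0.5301 0.0318 0.0811] [ -9.2134  28.1979  95.2696  -0.0033  56.3718 -24.2871]
```

View pics/w4.png

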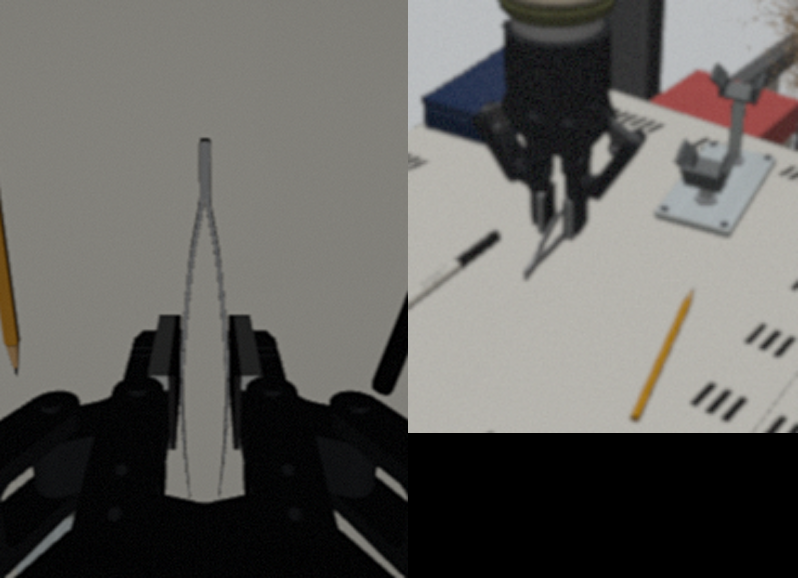

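The forceps are held square, 15 mm wide in the grip; the pencil and pen are undisturbed. I'll raise, yaw and tilt.

```bash
python3 -m handwheel '[[[-3.8,0,0],[0,0,0]],[[-3.8,0,0],[0,0,0]],[[-3.8,0,0],[0.091,0,0]],[[0,0,0],[0,0,-0.105]],[[0,0,0],[0,0,-0.105]],[[0,0,0],[0,0,-0.105]],[[0,0,0],[0,0,-0.105]],[[0,0,0],[0,0,-0.1036]]]' 
python3 -m handwheel '[[[0,0,0],[0,0,0]],[[0,0,0],[0,0,0]]]'
cat > go.py <<'E'
from h import *
from scipy.spatial.transform import Rotation as Ro
import sys
a=np.radians(-80.2);t=np.radians(30);H=np.array([np.cos(a),np.sin(a),0]);Z=np.array([0,0,1.])
x=np.cos(t)*H+np.sin(t)*Z; z=-np.sin(t)*H+np.cos(t)*Z; B=np.c_[x,np.cross(z,x),z]; b0=np.array([.5177,-.2147,.07])
s=ctrl.read_state();R=s["ee_rot"];Rt=np.c_[-B[:,2],-B[:,0],B[:,1]]
tb=np.array([float(v) for v in sys.argv[1:4]])/1e3
p=b0+B@tb
print("tcp",s["eef_pos"],"in bed mm",B.T@(s["eef_pos"]-b0)*1e3,"target",p,"tool shift cm",R.T@(p-s["eef_pos"])*100,"turn rad",Ro.from_matrix(R.T@Rt).as_rotvec(),"q",s["qpos"])
E
python3 go.py 4.5 0 60
```

```text
clock: 4.73
eef_pos: [0.5294, 0.0321, 0.193]
ee_rot: [[0.086, -0.149, 0.985], [-0.497, 0.851, 0.172], [-0.864, -0.504, -0.001]]
contact_force: [-0.8, -0.8, -0.4]
gripper_width: 0.0151
clock: 4.9
eef_pos: [0.529, 0.0328, 0.1922]
ee_rot: [[0.083, -0.152, 0.985], [-0.491, 0.854, 0.173], [-0.867, -0.498, -0.003]]
contact_force: [0.4, 0.3, 0.1]
gripper_width: 0.0149
tcp [0.529  0.0328 0.1922] in bed mm [-148.4026   53.2663  226.7864] target [ 0.5133 -0.189   0.1242] tool shift cm [ 16.6432 -15.3159  -5.3638] turn rad [ 0.0041 -0.0015 -0.0028] q [  4.6499  22.6539  90.5855 -32.4336  67.547    7.5256]
```

```bash
python3 -m handwheel '[[[2.5,-2.55,-0.9],[0.004,-0.0015,-0.0028]],[[2.5,-2.55,-0.9],[0,0,0]],[[2.5,-2.55,-0.9],[0,0,0]],[[2.5,-2.55,-0.9],[0,0,0]],[[2.5,-2.55,-0.9],[0,0,0]],[[2.5,-2.55,-0.86],[0,0,0]],[[0,0,0],[0,0,0]],[[0,0,0],[0,0,0]]]'
python3 go.py 4.5 0 35
python3 - <<'E'
from h import *
s=ctrl.read_state(); im=ctrl.camera("wrist");im2=ctrl.camera("side");im3=ctrl.camera("scene")
import pickle; pickle.dump(s,open("s5.pkl","wb"))
a=cv2.resize(im[80:380,200:440],(400,500),interpolation=cv2.INTER_CUBIC)
b=cv2.resize(im2[110:235,300:460],(400,312),interpolation=cv2.INTER_CUBIC)[:300]; c=cv2.resize(im3[140:260,270:430],(400,300),interpolation=cv2.INTER_CUBIC)
a=cv2.copyMakeBorder(a,0,100,0,0,0)
cv2.imwrite("pics/w5.png",np.hstack([a,np.vstack([b,c])]))
E
```

```text
clock: 5.57
eef_pos: [0.511, -0.1841, 0.1402]
ee_rot: [[0.085, -0.14, 0.987], [-0.493, 0.854, 0.164], [-0.866, -0.501, 0.003]]
contact_force: [0.8, 0.2, -0.1]
gripper_width: 0.0151
tcp [ 0.511  -0.1841  0.1402] in bed mm [ 8.0408 -1.4234 76.4453] target [ 0.5154 -0.2013  0.1026] tool shift cm [4.1442 0.3577 0.1426] turn rad [-0.0074 -0.0007  0.0006] q [-20.4297  22.0681 100.4928 -36.0628  47.327   -7.2323]
```

View pics/w5.png

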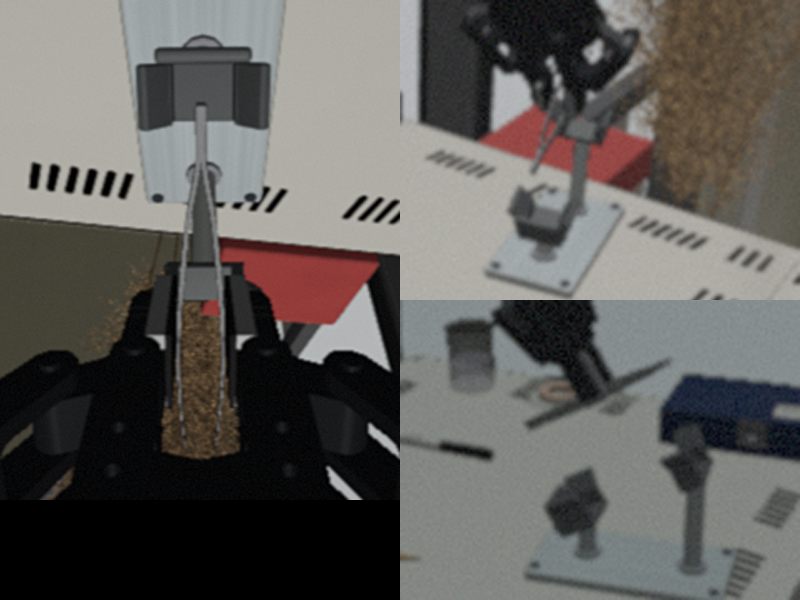

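```bash
python3 - <<'E'
import sys;sys.argv=["",'4.5','0','35']
exec(open("go.py").read().split("tb=")[0])
import pickle;s=pickle.load(open("s5.pkl","rb"));C=cam("wrist",s)
for m in[(-65,0,24),(-65,0,0),(-39,0,0),(-39,-22.5,25),(-39,22.5,25),(-65,22.5,25),(32,0,0),(32,-13,12),(32,22.5,25),(-57.1,-1.4,75.4),(-57.1,-1.4,84.4)]:
    q=proj(C,b0+B@np.array(m)/1e3); print(m,((q-[200,80])*5/3).round(1))
E
```

```text
(-65, 0, 24) [204.1  64.2]
(-65, 0, 0) [203.7  62.2]
(-39, 0, 0) [204.  122.7]
(-39, -22.5, 25) [148.  132.6]
(-39, 22.5, 25) [260.9 131.7]
(-65, 22.5, 25) [263.   63.8]
(32, 0, 0) [204.8 267.1]
(32, -13, 12) [177.3 278.4]
(32, 22.5, 25) [256.  291.2]
(-57.1, -1.4, 75.4) [200.6  99.4]
(-57.1, -1.4, 84.4) [200.6 102.9]
```

The rest model matches the picture to about 1 mm, and the forceps' joined end is where predicted. Descending.

```bash
python3 -m handwheel '[[[1.4,0.36,0.14],[-0.007,0,0]],[[1.4,0,0],[0,0,0]],[[1.3,0,0],[0,0,0]],[[0,0,0],[0,0,0]],[[0,0,0],[0,0,0]],[[0,0,0],[0,0,0]]]'
python3 go.py 4.5 0 3
```

```text
clock: 6.22
eef_pos: [0.5167, -0.1984, 0.1041]
ee_rot: [[0.088, -0.151, 0.985], [-0.495, 0.851, 0.175], [-0.864, -0.503, 0.0]]
contact_force: [-0.1, -1.1, -0.0]
gripper_width: 0.0149
tcp [ 0.5167 -0.1984  0.1041] in bed mm [ 2.9891  1.7708 37.6023] target [ 0.5181 -0.2171  0.0748] tool shift cm [ 3.4602 -0.1396 -0.1873] turn rad [0.0039 0.0028 0.0031] q [-21.7666  25.9856 101.1519 -38.9089  42.8131  -5.0576]
```

```bash
for i in 1 2; do python3 -m handwheel '[[[0,0,0],[0,0,0]]]' >/dev/null; python3 go.py 4.5 0 3|head -c 260;echo; done
```

```text
tcp [ 0.5167 -0.1985  0.1042] in bed mm [ 3.1157  1.8207 37.7453] target [ 0.5181 -0.2171  0.0748] tool shift cm [ 3.4744 -0.126  -0.1935] turn rad [0.0038 0.0032 0.0034] q [-21.7677  25.9662 101.1538 -38.9154  42.8034  -5.0528]

tcp [ 0.5166 -0.1985  0.1041] in bed mm [ 3.1163  1.7111 37.6112] target [ 0.5181 -0.2171  0.0748] tool shift cm [ 3.461  -0.1262 -0.1818] turn rad [0.0037 0.003  0.0033] q [-21.7788  25.9731 101.1641 -38.925   42.796   -5.047 ]
```

```bash
python3 -m handwheel '[[[0,-0.13,-0.18],[0.004,0.003,0.003]],[[1,0,0],[0,0,0]],[[1,0,0],[0,0,0]],[[0.9,0,0],[0,0,0]],[[0,0,0],[0,0,0]],[[0,0,0],[0,0,0]],[[0,0,0],[0,0,0]]]'
python3 go.py 4.5 0 2
```

```text
clock: 6.97
eef_pos: [0.5172, -0.2145, 0.0789]
ee_rot: [[0.084, -0.147, 0.986], [-0.493, 0.854, 0.169], [-0.866, -0.5, -0.001]]
contact_force: [0.5, 0.5, -0.1]
gripper_width: 0.0146
tcp [ 0.5172 -0.2145  0.0789] in bed mm [ 4.2375 -0.4472  7.8362] target [ 0.5182 -0.2176  0.074 ] tool shift cm [ 0.5836 -0.0264  0.0455] turn rad [-0.0002 -0.0013 -0.0003] q [-23.4981  28.773  101.3476 -40.7108  39.9021  -3.7063]
```

Now a gentle approach to the floor, watching force.

```bash
python3 -m handwheel '[[[0.25,0,0.05],[0,0,0]],[[0.2,0,0],[0,0,0]],[[0,0,0],[0,0,0]],[[0,0,0],[0,0,0]]]'; python3 go.py 4.5 0 1|head -c 200;echo
python3 -m handwheel '[[[0.15,0,0],[0,0,0]],[[0,0,0],[0,0,0]],[[0,0,0],[0,0,0]]]'; python3 go.py 4.5 0 1|head -c 200
python3 - <<'E'
from h import *
im=ctrl.camera("wrist");im2=ctrl.camera("side");im3=ctrl.camera("scene")
a=cv2.resize(im[80:380,200:440],(400,500),interpolation=cv2.INTER_CUBIC)
b=cv2.resize(im2[120:215,320:420],(400,380),interpolation=cv2.INTER_CUBIC)[:300]; c=cv2.resize(im3[180:255,315:415],(400,300),interpolation=cv2.INTER_CUBIC)
a=cv2.copyMakeBorder(a,0,100,0,0,0)
cv2.imwrite("pics/w6.png",np.hstack([a,np.vstack([b,c])]))
E
```

```text
clock: 7.3
eef_pos: [0.5181, -0.2166, 0.0751]
ee_rot: [[0.084, -0.147, 0.986], [-0.493, 0.854, 0.17], [-0.866, -0.5, -0.001]]
contact_force: [0.3, 0.7, -0.2]
gripper_width: 0.0152
tcp [ 0.5181 -0.2166  0.0751] in bed mm [4.2066 0.0716 3.4722] target [ 0.5183 -0.218   0.0731] tool shift cm [ 0.2472 -0.0294 -0.0069] turn rad [-0.0001 -0.001  -0.0002] q [-23.6766  29.2595 101.2739
clock: 7.55
eef_pos: [0.5182, -0.2173, 0.0738]
ee_rot: [[0.084, -0.147, 0.986], [-0.493, 0.854, 0.17], [-0.866, -0.5, -0.001]]
contact_force: [0.0, 0.1, -1.0]
gripper_width: 0.0151
tcp [ 0.5182 -0.2173  0.0738] in bed mm [4.2036 0.0387 1.9392] target [ 0.5183 -0.218   0.0731] tool shift cm [ 0.0939 -0.0297 -0.0038] turn rad [-0.0002 -0.0011 -0.0002] q [-23.753   29.4139 101.2738
```

View pics/w6.png

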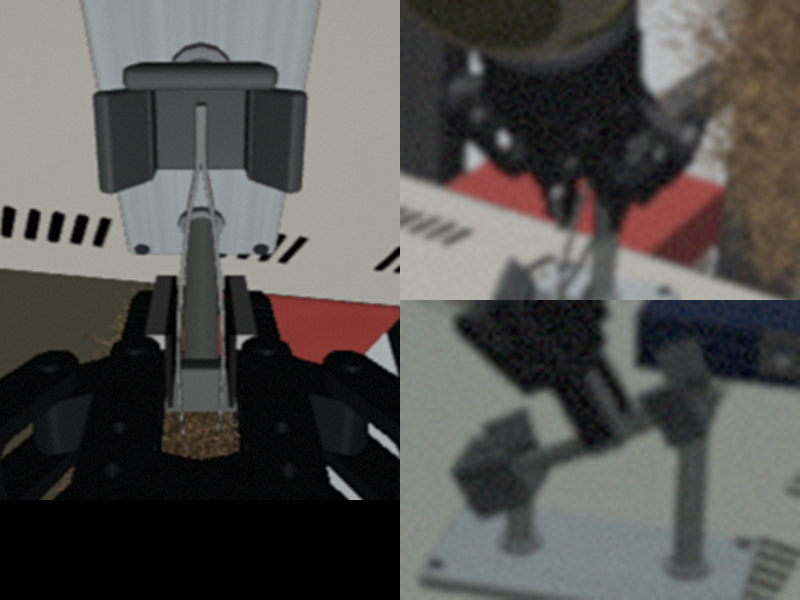

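The forceps lie in both channels, with the joined end (crop row 103) a few mm short of the stop (row ~88). Feeling for the floor, then sliding to the stop.

```bash
for i in 1; do python3 -m handwheel '[[[0.06,0,0],[0,0,0]],[[0,0,0],[0,0,0]],[[0,0,0],[0,0,0]]]'|grep -E "eef|contact"; python3 -m handwheel '[[[0.05,0,0],[0,0,0]],[[0,0,0],[0,0,0]],[[0,0,0],[0,0,0]]]'|grep -E "eef|contact"; python3 -m handwheel '[[[0.05,0,0],[0,0,0]],[[0,0,0],[0,0,0]],[[0,0,0],[0,0,0]]]'|grep -E "eef|contact"; done;  python3 go.py 4.5 0 1|head -c 200
```

```text
eef_pos: [0.5183, -0.2176, 0.0733]
contact_force: [0.3, -0.6, 0.3]
eef_pos: [0.5183, -0.2178, 0.073]
contact_force: [-1.4, 2.0, 3.6]
eef_pos: [0.5183, -0.2178, 0.073]
contact_force: [-4.1, 6.9, 9.3]
tcp [ 0.5183 -0.2178  0.073 ] in bed mm [4.2672 0.1069 1.0361] target [ 0.5183 -0.218   0.0731] tool shift cm [ 0.0036 -0.0233 -0.0107] turn rad [-0.0003 -0.0009  0.0002] q [-23.7919  29.5092 101.2706
```

```bash
python3 -m handwheel '[[[-0.05,0,0],[0,0,0]],[[0,0.15,0],[0,0,0]],[[0,0,0],[0,0,0]],[[0,0,0],[0,0,0]]]'|grep -E "eef|contact"; for r in 1; do python3 -m handwheel '[[[0,0.1,0],[0,0,0]],[[0,0,0],[0,0,0]],[[0,0,0],[0,0,0]]]'|grep -E "eef|contact";python3 -m handwheel '[[[0,0.08,0],[0,0,0]],[[0,0,0],[0,0,0]],[[0,0,0],[0,0,0]]]'|grep -E "eef|contact"; done;  python3 go.py 4.5 0 1|head -c 200
```

```text
eef_pos: [0.5184, -0.2167, 0.0725]
contact_force: [-0.3, 1.5, 6.4]
eef_pos: [0.5184, -0.216, 0.072]
contact_force: [-0.8, 0.6, 4.4]
eef_pos: [0.5183, -0.2153, 0.0717]
contact_force: [-0.2, 0.4, 4.9]
tcp [ 0.5183 -0.2153  0.0717] in bed mm [1.4765 0.4649 1.085 ] target [ 0.5183 -0.218   0.0731] tool shift cm [ 0.0087 -0.3024 -0.0464] turn rad [-0.0004 -0.      0.0007] q [-23.535   29.5763 101.4463
```

```bash
python3 -m handwheel '[[[0,0.06,0],[0,0,0]],[[0,0,0],[0,0,0]],[[0,0,0],[0,0,0]]]'|grep -E "eef|contact";python3 -m handwheel '[[[0,0.05,0],[0,0,0]],[[0,0,0],[0,0,0]],[[0,0,0],[0,0,0]]]'|grep -E "eef|contact";python3 -m handwheel '[[[0,0.05,0],[0,0,0]],[[0,0,0],[0,0,0]],[[0,0,0],[0,0,0]]]'|grep -E "eef|contact";  python3 go.py 4.5 0 1|head -c 200
```

```text
eef_pos: [0.5182, -0.2148, 0.0714]
contact_force: [0.4, 0.0, 5.3]
eef_pos: [0.5182, -0.2144, 0.0712]
contact_force: [-0.2, -0.1, 5.3]
eef_pos: [0.5181, -0.214, 0.0709]
contact_force: [-0.0, -0.2, 5.7]
tcp [ 0.5181 -0.214   0.0709] in bed mm [-0.0896  0.4833  1.084 ] target [ 0.5183 -0.218   0.0731] tool shift cm [ 0.0087 -0.459  -0.0481] turn rad [-0.0004  0.      0.0007] q [-23.4008  29.611  101.5
```

```bash
python3 -m handwheel '[[[0,0.06,0],[0,0,0]],[[0,0,0],[0,0,0]],[[0,0,0],[0,0,0]]]'|grep -E "eef|contact";python3 -m handwheel '[[[0,0.06,0],[0,0,0]],[[0,0,0],[0,0,0]],[[0,0,0],[0,0,0]]]'|grep -E "eef|contact";python3 -m handwheel '[[[0,0.06,0],[0,0,0]],[[0,0,0],[0,0,0]],[[0,0,0],[0,0,0]]]'|grep -E "eef|contact";  python3 go.py 4.5 0 1|head -c 200
python3 - <<'E'
from h import *
im=ctrl.camera("wrist");im3=ctrl.camera("scene")
a=cv2.resize(im[100:260,240:400],(600,600),interpolation=cv2.INTER_CUBIC)[:400]
cv2.imwrite("pics/w7.png",a)
E
```

```text
eef_pos: [0.518, -0.2135, 0.0706]
contact_force: [0.5, -0.5, 5.6]
eef_pos: [0.5179, -0.213, 0.0703]
contact_force: [-0.1, -0.3, 4.8]
eef_pos: [0.5179, -0.2129, 0.0703]
contact_force: [0.4, -3.2, 5.8]
tcp [ 0.5179 -0.2129  0.0703] in bed mm [-1.3316  0.5172  1.0972] target [ 0.5183 -0.218   0.0731] tool shift cm [ 0.0106 -0.5832 -0.0515] turn rad [-0.0004  0.      0.0015] q [-23.2754  29.6442 101.6
```

View pics/w7.png

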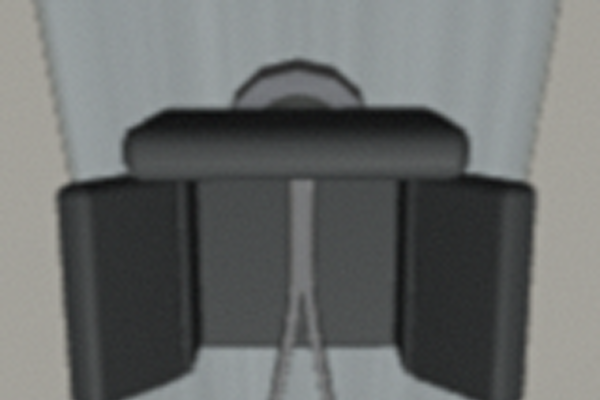

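The joined end is butted against the stop (force −3 N along it) and centred in the channel. Releasing and withdrawing.

```bash
python3 -m handwheel '[[[-0.02,-0.02,0],[0,0,0]],[[0,0,0],[0,0,0]]]'|grep contact; python3 -m handwheel '[[[0,0,0],[0,0,0]],[[0,0,0],[0,0,0]],[[0,0,0],[0,0,0]],[[0,0,0],[0,0,0]],[[0,0,0],[0,0,0]],[[0,0,0],[0,0,0]]]' 45
python3 -m handwheel '[[[-0.5,0,0],[0,0,0]],[[-1,0,0],[0,0,0]],[[-2,0,0],[0,0,0]],[[-2.5,0,0],[0,0,0]],[[-2.5,0,0],[0,0,0]],[[-1.5,0,0],[0,0,0]],[[0,0,0],[0,0,0]],[[0,0,0],[0,0,0]]]'
python3 - <<'E'
from h import *
im=ctrl.camera("wrist");im2=ctrl.camera("side");im3=ctrl.camera("scene")
a=cv2.resize(im[40:340,200:440],(400,500),interpolation=cv2.INTER_CUBIC)
b=cv2.resize(im2[120:320,200:440],(400,333),interpolation=cv2.INTER_CUBIC)[:300]; c=cv2.resize(im3[170:260,300:420],(400,300),interpolation=cv2.INTER_CUBIC)
a=cv2.copyMakeBorder(a,0,100,0,0,0)
cv2.imwrite("pics/w8.png",np.hstack([a,np.vstack([b,c])]))
E
```

```text
contact_force: [1.1, -5.1, 3.1]
clock: 11.55
eef_pos: [0.5172, -0.2121, 0.0696]
ee_rot: [[0.084, -0.147, 0.986], [-0.492, 0.854, 0.17], [-0.866, -0.5, -0.001]]
contact_force: [-0.0, 0.4, 0.7]
gripper_width: 0.0388
clock: 12.22
eef_pos: [0.5091, -0.1626, 0.1572]
ee_rot: [[0.086, -0.147, 0.985], [-0.493, 0.853, 0.17], [-0.866, -0.5, 0.001]]
contact_force: [0.3, -0.8, -0.7]
gripper_width: 0.0387
```

View pics/w8.png

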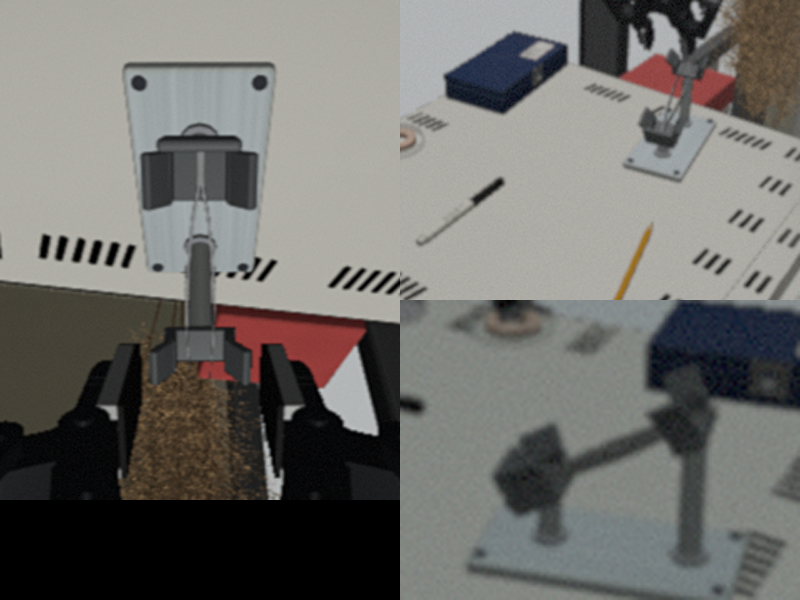

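The forceps lie along both saddles with the joined end at the stop and the tips past the upper saddle. Pen and pencil are where they were, and the gripper is clear.

```bash
python3 -c "
from plant import ctrl
print(ctrl.hand_in())"
```

```text
the job is handed in; nothing more can be done
None
```

The forceps are in the grey rest and the job is handed in; the robot's clock stood at about 12.4 s of the 35 s allowed.

I gripped the forceps across the middle and tilted them 30° to match the bed. I lowered them until they touched both saddle floors, slid them down until the joined end met the stop, then let go and backed off about 10 cm.

- **Placement:** the last pictures show the forceps along both saddles, joined end at the stop and tips up the slope.
- **Bystanders:** the pen and pencil look undisturbed. I judged that by eye and did not re-measure their positions.
- **Forces:** the highest wrist force I read was about 12 N, when I felt for the floor. After release and withdrawal it was about 1 N.
- **Disagreement:** the stop came 1 to 2 mm further down the slope than I had measured, within what the calibration allows. No check failed.

I viewed 10 pictures and one extra close-up of the stop before letting go.

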